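# Load the bedside organiser rack and pin its gate

## Robot

A 7-joint arm with a two-finger parallel gripper is mounted at the origin on the work surface. World frame = base frame: x ahead of the robot, y to its left, z up, the work surface at z = 0. Lengths are in m, angles in rad, forces in N, time in s.
With the tool pointing down it reaches from about 0.425 to 0.95 m from the base axis. Payload 16.7 kg.
Tool frame: the origin (TCP) lies on the front face of the gripper's body, between the roots of the fingers; the fingertips stand 97 mm ahead of it and the grasp point (between the pads) lies 78 mm ahead of it; z points along the fingers, y is the line along which they close (so a half turn about z gives the same grasp; the last joint's range is limited). The gripper opens to 94 mm and grips with 3 to 60 N. Pads are 16 mm wide; open, the fingers measure 119 mm over their backs; the gripper's body (75 mm by 177 mm) begins 78 mm behind the grasp point.
Start: joints at [0.997, 0.426, 0.074, 1.606, -0.034, 1.111, -0.067], TCP at [0.278, -0.615, 0.303] pointing down, gripper open.
Joint ranges: [-2.85, 2.85], [-0.5, 2.14], [-1.23, 1.37], [0.21, 2.46], [-1.02, 4.16], [0.16, 2.05], [-2.73, 2.73]. Speed limits (rad/s): [1.89, 1.89, 2.39, 2.39, 3.01, 3.01, 3.01].

## Interface

Orientations are given as a unit quaternion [w, x, y, z].
In Python, from workcell import sense, camera, camera_info, close_job, recognise, regions_of, mark_of gives the robot as it stands.
- The arm moves only by the tool move_arm, never from a script. Its argument "increments" is a list that holds one entry, the list of rows, each a list of 7 numbers: the turn, a rotation vector about the tool's x, y, z in rad, then the shift along the tool's x, y, z in cm, then the finger opening in cm, from 0 to 9.4. In form: [[[ax, ay, az, dx, dy, dz, hand], ...]]. A call has 1 to 8 rows; each row shifts and turns the commanded pose from where the row before left it, along the tool's axes as they then stand; what a row does not reach is not made up. A row lasts 1/8 s, in which the tool goes at most 62.5 mm and 10.7 degrees, less where a joint would pass 70% of its speed; a pose out of reach is approached as far as the arm can. A call with a gripper value outside its range is refused whole. The fingers move at their own pace and stop on an object; "force" is the grip in N (left out, the last holds). Time passes only in rows, so rows that do not move let the fingers close. It gives the time, the measured TCP pose, the force, the opening and the grip force at its end, in the units of the state.
- sense(): the state, without advancing time (a new reading comes with each control period).
- camera(name): name is "scene" or "side" or "wrist"; returns the picture (420x560x3 uint8, blue, green, red); there is no depth.
- camera_info(name): a dict with "fov_y" (degrees; the focal length in pixels is half the picture's height over the tangent of half this angle, whatever the lens; pixels are square), "cx", "cy" (the principal point, pixels), "k1" (the pictures are not rectified: a ray, as slopes to the right and down, at radius r is drawn at 1 + k1 r^2 times it, then the intrinsics apply), "origin" and "orientation" of the camera in the world. Camera axes: x right, y up, looking along -z (the intrinsics and any distortion apply to the point x, -y, -z); pixel columns grow to the right and rows downward; lengths in m; the calibration is good to about 2 mm. A picture is of the moment at which its call begins: read the wrist's pose just before it. camera_info takes no time and is no camera call; for the wrist camera it gives the pose at the moment of the call.
- close_job(): hands the job in; it is judged then, once.
Trained networks look in the newest picture that a camera, given by its name, has taken for a name from the list of things; names that differ only in an ending like _2 or _b are one class to them, and where a whole thing is asked for, a point or a joint stands for the part that bears it (a point fixed in the world has none). Each returns a list of dicts, best first, with "p" (0 to 1); they miss things now and then, are a little off and sometimes report something else, mostly with a low value. They report only what shows in the picture. A call takes as long as a camera call. They do not tell look-alikes from the thing itself.
- recognise(camera, label): "bbox" ([centre column, centre row, width, height] in pixels, round what is visible of it).
- regions_of(camera, label): "pixels" (420x560 bool, what is visible of it) and "bbox" ([centre column, centre row, width, height] in pixels, round what is visible of it).
- mark_of(camera, label): "at" ([row, column] in pixels: a listed point, or the origin of a listed thing).
The state is a dict: "time_s": time; "joints": joint angles; "joint_velocities": joint speeds; "joint_efforts": joint torques, N m; "tcp_pos": TCP position; "ee_rot": TCP orientation; "force": force on the tool from outside, world axes, zero at the start; "wrist_torque": the same for the moment, N m; "finger_gap": opening from 0.0 (shut) to 1.0 (fully open); "grip_force": force on a finger pad.
Only numpy, scipy, OpenCV 4.12 (cv2) and the standard library are available. Lean on these libraries where they do the work, as an engineer would, in place of code of your own. Each camera call takes 0.05 s, during which the arm holds its last target. There are 200 camera calls.

## Task

Load every loose white bin into the bedside organiser rack: take a piled bin off the top of its pile first, enter each bin at the open end of the channel with its flanges under the lips, and push them all home so that they stand one against the other and the first against the back stop, without gaps. When all are in, swing the gate shut across the open end, then thread the brass pin down through the clevis and the gate's eye until its collar sits on the clevis. Leave the mug, the books and the clock where they are.

Things in the scene. Friction and masses are not known exactly. Their poses are not given: they have to be found in the camera images.
- bin_a: white plastic open-topped bin, about 110 g, the bottom of the pile. Origin: centre of underside, z up. Foot 36 (x) x 44 (y) mm, 4 mm high; flange plate 62 (x) x 54 (y) from z = 4 to 9 mm, sticking out 8 mm beyond the body at +x and -x only; hollow body 46 (x) x 54 (y), walls 3 mm, rim at 62 mm. Same if turned half round. Grip across x, fingertips above z = 24 mm to clear the rack.
- bin_b: bin like bin_a; starts nested on top of bin_a, its flange on bin_a's rim (origin 58 mm above bin_a's) and its foot 4 mm deep in bin_a's mouth with 2 mm play
- bin_c: bin like bin_a, alone on the table at the robot's left, or absent
- bin_d: bin like bin_a, alone on the table at the robot's right, or absent
- rack: wooden board 80 mm wide, 8 mm thick, fixed, with an aluminium channel on it. Origin: on the table under the middle of the back stop's inner face; y along the channel from back stop to open end, x across, z up. Floor z = 8 mm; side walls' inner faces x = +-33; lips over them with inner edges x = +-25.5, z = 19.5 to 24.5 mm. Past the open end the floor runs on as an apron to y = 290 mm.
- first_place (a point): on the channel floor (z = 8 mm), 27 mm from the back stop: where the origin of the innermost bin belongs, its x axis across the channel. The next bins' places follow at 54 mm steps along the rack's +y (81, 135, 189 mm from the stop; room for four).
- open_end (a point): middle of the channel's open end on its floor (rack x = 0, y = 218, z = 8 mm), the only way in for the flanges. Low flared guides, 17 mm high, stand beside the apron from here to y = 245 mm; a bin set down on the apron at y = 262 mm is clear of the lips, ready to slide in.
- gate_hinge (a point): on the gate's upright hinge axis, at rack x = 60, y = 228 mm, at half the bar's height (z = 22 mm). The hinge post is 36 mm high.
- gate (a joint): steel gate bar's angle, rad. 0 = shut, at its stop: it lies across the open end, from the hinge along rack -x, its eye (12.5 mm hole, 120 mm from the hinge) between the clevis ears, holes in line. Grows as it swings out over the apron (1.57: along rack +y); limit 2.2. Stays where left; about 1 N at the handle moves it. Bar 12 mm wide, z = 18 to 26 mm.
- gate_handle (a point): top centre of the upright round wooden handle on the gate bar, 14 mm in diameter, from z = 26 to 64 mm, 60 mm from the hinge axis
- pin: brass pin, 80 g, standing in the pin block at the start. Origin: centre of its lower tip; z up along it. Shaft 10 mm in diameter, 34 mm long with a tapered tip (6 mm at the end, taper 4 mm long); collar 22 mm in diameter from 34 to 38 mm; round grip 16 mm in diameter from 38 to 72 mm.
- pin_collar (a point): on the pin's axis at the underside of its collar, 34 mm above the tip; it sits at clevis_top when the pin is fully in
- clevis_top (a point): centre of the hole at the top of the clevis (rack x = -60, y = 228, z = 36 mm), axes as the rack's. Two aluminium ears 40 (x) x 26 (y) mm, z = 0 to 16 and 28 to 36 mm, joined by a web on the outer side; the gate's eye (z = 18 to 26 mm) comes between. All holes upright, 12.5 mm, 1.5 mm chamfer.
- pin_block: light wooden block 50 x 50 x 40 mm fixed to the table (its place varies), with an upright 13 mm hole in which the pin stands, its collar on the block's top, grip from 44 to 78 mm above the table. Origin: centre of the underside.
- mug: white mug, 76 mm wide, 85 mm high, a bystander at the left. Origin: centre of the underside.
- books: stack of three paperbacks, about 115 x 190 x 76 mm, a bystander beyond the rack. Origin: centre of the underside.
- clock: black alarm clock 45 x 100 x 70 mm, a bystander at the far right. Origin: centre of the underside.
Things that resemble listed ones, but are neither listed nor needed, are in the scene too. What is shaped like the bin_c but blue is not meant. Leave any blue look-alike of the bin_a alone.

How it is judged:
On the way, in this order (a step that is already met when the one before it is completed fails the run):
1. all bins that are there are in the channel, pushed home without gaps (x of bin_a in the frame of rack between -0.005 and 0.005 m and z of each of bin_a, bin_b, bin_c, bin_d in the frame of rack below 0.012 m and y of bin_a in the frame of rack between 0.02 and 0.196 m and angle between each of bin_a, bin_b, bin_c, bin_d's own z axis and vertical below 0.1 rad and x of bin_b in the frame of rack between -0.005 and 0.005 m and y of bin_b in the frame of rack between 0.02 and 0.196 m and x of bin_c in the frame of rack between -0.005 and 0.005 m and y of bin_c in the frame of rack between 0.02 and 0.196 m and x of bin_d in the frame of rack between -0.005 and 0.005 m and y of bin_d in the frame of rack between 0.02 and 0.196 m and (y of bin_a in the frame of rack between -0.02 and 0.034 m or y of bin_b in the frame of rack between -0.02 and 0.034 m or y of bin_c in the frame of rack between -0.02 and 0.034 m or y of bin_d in the frame of rack between -0.02 and 0.034 m) and (y of bin_a in the frame of rack between 0.034 and 0.088 m or y of bin_b in the frame of rack between 0.034 and 0.088 m or y of bin_c in the frame of rack between 0.034 and 0.088 m or y of bin_d in the frame of rack between 0.034 and 0.088 m) and (y of bin_a in the frame of rack between 0.088 and 0.142 m or y of bin_b in the frame of rack between 0.088 and 0.142 m or y of bin_c in the frame of rack between 0.088 and 0.142 m or y of bin_d in the frame of rack between 0.088 and 0.142 m)), for 0.2 s.
2. the gate is shut (value of joint gate below 0.06 rad), for 0.2 s.
3. the pin is down through clevis and gate eye (horizontal distance between pin_collar and clevis_top below 0.004 m and z of pin_collar in the frame of clevis_top between -0.004 and 0.004 m and angle between pin's own z axis and vertical below 0.1 rad and value of joint gate below 0.06 rad), for 0.2 s.
At the end, for the whole second after the job is handed in: Every bin present is upright on the channel floor, within 5 mm of its middle line and packed from the back stop, each within 7 mm of its place; gate shut within 0.06 rad; pin upright through clevis and eye, collar within 4 mm of the clevis top and of the hole's middle; all at rest (all of step 1 and all of step 3 and linear speed of each of pin, bin_a, bin_b, bin_c, bin_d below 0.02 m/s); the robot touches nothing.
It fails at once if the mug is shifted more than 30 mm (distance of mug from where it was at the start of the episode above 0.03 m).
It fails at once if the books is shifted more than 30 mm (distance of books from where it was at the start of the episode above 0.03 m).
It fails at once if the clock is shifted more than 30 mm (distance of clock from where it was at the start of the episode above 0.03 m).
Of bin_c, bin_d only 1 to 2 are there at a start; the rules pass over those that are not, and their reading is None.
At some moment in a run one of bin_c, bin_d may be knocked a few centimetres aside while the robot is not near it.
It also fails if it takes over 210 s, if anything falls off the work surface, if the arm or the gripper's body presses on something with over 40 N, if the wrist force passes 120 N, or if a joint passes its speed limit or range.

## Working session

There is one attempt and no reset: what is moved stays moved. The work goes in short steps, Python scripts to look and compute and a tool call to move; the robot and the scene stay as the last step left them, time stands still between calls to the robot, and variables do not carry over. Pictures are saved under pics/ and viewed, at most 14 in all, crops included, and the job is handed in when it is done.

Besides the shell and the picture viewer there is one more tool, called after "Request:" as a command line: name --argument value ..., lists and objects as JSON in quotes. move_arm: Moves the arm, as the interface text tells. Its arguments: {"type":"object","properties":{"increments":{"type":"array","items":{"type":"array","items":{"type":"array","items":{"type":"number"}}}},"force":{"type":"number"}},"required":["increments"]}

```bash
mkdir -p pics; cat > h.py <<'E'
import numpy as np, cv2
from scipy.spatial.transform import Rotation as R
from workcell import *
def Rq(q): return R.from_quat([q[1],q[2],q[3],q[0]])
def ray(ci,px):  # px = (col,row)
    f=210/np.tan(np.radians(ci['fov_y'])/2)
    d=np.array([(px[0]-ci['cx'])/f,(px[1]-ci['cy'])/f]); u=d.copy()
    for _ in range(20): u=d/(1+ci['k1']*(u@u))
    return np.array(ci['origin']), Rq(ci['orientation']).apply([u[0],-u[1],-1])
def atz(ci,px,z):
    o,d=ray(ci,px); return o+d*(z-o[2])/d[2]
def proj(ci,p):
    f=210/np.tan(np.radians(ci['fov_y'])/2)
    c=Rq(ci['orientation']).inv().apply(np.array(p)-ci['origin']); u=np.array([c[0],-c[1]])/-c[2]
    u=u*(1+ci['k1']*(u@u)); return u*f+[ci['cx'],ci['cy']]
E
python3 - <<'E'
from h import *
for c in ["scene","side","wrist"]:
    im=camera(c); cv2.imwrite(f"pics/{c}0.png",im); ci=camera_info(c); print(c,ci)
    if c=="wrist": continue
    for l,z in [("bin_a",0),("rack",0),("open_end",.008),("first_place",.008),("gate_hinge",.022),("gate_handle",.064),("pin",.01),("pin_collar",.04),("clevis_top",.036),("pin_block",0),("mug",0),("books",0),("clock",0)]:
        print(l,[(round(m['p'],2),np.round(m['at'][::-1]).tolist(),np.round(atz(ci,m['at'][::-1],z)[:2],3).tolist()) for m in mark_of(c,l) if m['p']>.2])
E
```

```text
scene {'fov_y': 43.28495488167589, 'cx': 276.39741444462544, 'cy': 216.28244748771988, 'k1': -0.19308237265590955, 'origin': array([ 1.07783056, -0.93842268,  0.79356023]), 'orientation': array([0.85068801, 0.4568455 , 0.11980548, 0.23080023])}
bin_a [(0.92, [292.0, 178.0], [0.419, 0.301]), (0.83, [259.0, 170.0], [0.306, 0.295]), (0.75, [366.0, 182.0], [0.623, 0.397]), (0.71, [292.0, 163.0], [0.372, 0.386]), (0.71, [158.0, 309.0], [0.445, -0.347]), (0.69, [338.0, 198.0], [0.588, 0.269])]
rack [(0.69, [304.0, 246.0], [0.609, 0.016]), (0.56, [227.0, 294.0], [0.545, -0.23])]
open_end [(0.65, [275.0, 244.0], [0.549, -0.026])]
first_place [(0.93, [233.0, 288.0], [0.551, -0.215])]
gate_hinge [(0.67, [304.0, 245.0], [0.621, -0.007])]
gate_handle [(0.85, [316.0, 221.0], [0.627, 0.043])]
pin [(0.61, [212.0, 247.0], [0.422, -0.117]), (0.51, [213.0, 245.0], [0.422, -0.108])]
pin_collar [(0.66, [210.0, 237.0], [0.422, -0.117])]
clevis_top [(0.8, [261.0, 226.0], [0.501, -0.01]), (0.39, [338.0, 196.0], [0.606, 0.222])]
pin_block [(0.6, [212.0, 247.0], [0.415, -0.106])]
mug [(0.9, [285.0, 152.0], [
[... 1031 characters left out ...]
8, -0.001])]
gate_handle [(0.62, [252.0, 200.0], [0.621, 0.041]), (0.23, [284.0, 213.0], [0.528, 0.024])]
pin [(0.62, [351.0, 220.0], [0.41, -0.114])]
pin_collar [(0.64, [347.0, 210.0], [0.424, -0.111])]
clevis_top [(0.82, [302.0, 222.0], [0.491, -0.004])]
pin_block [(0.82, [344.0, 223.0], [0.422, -0.104]), (0.35, [335.0, 179.0], [0.544, -0.239])]
mug []
books [(0.66, [262.0, 171.0], [0.736, -0.126])]
clock [(0.89, [330.0, 141.0], [0.667, -0.393])]
wrist {'fov_y': 67.19235177284142, 'cx': 283.86730641121653, 'cy': 206.8218382285362, 'k1': -0.05435102152517108, 'origin': array([ 0.34653002, -0.5842757 ,  0.38374745]), 'orientation': array([ 0.833052  , -0.1106222 ,  0.07110511, -0.5373371 ])}
```

View pics/scene0.png

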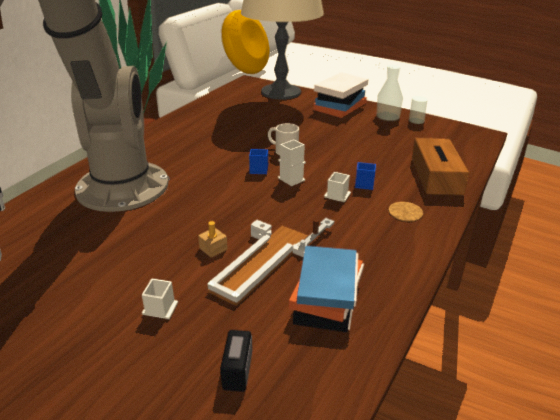

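View pics/side0.png

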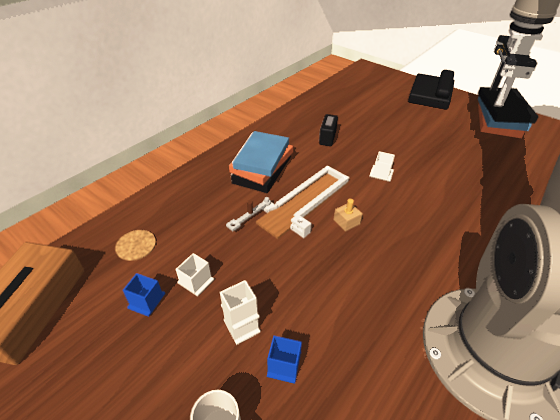

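The scene view shows these bins:
- White pile at (292,163).
- Lone white bins at (338,187), which is c, and (158,299), which is d.
- Blue look-alikes at (259,162) and (366,176), which are to be left.

The rack runs from (227,294) to the open end near (275,244). The gate is open, with its handle at (316,221). The pin block is at (212,247). Next I'll move above bin_d and the rack to measure from closer.

```bash
cat >> h.py <<'E'
from scipy.optimize import minimize
def tool():
    s=sense(); return np.array(s['tcp_pos']),Rq(s['ee_rot'])
def go(xyz,yaw):
    """tool down, tool y axis along world heading yaw (mod pi); prints turn (rotvec, tool axes) then shift (cm, axes after the turn)"""
    p,r=tool(); best=None
    for k in (0,np.pi):
        a=yaw+k; y=np.array([np.cos(a),np.sin(a),0]); z=np.array([0,0,-1.]); x=np.cross(y,z)
        t=R.from_matrix(np.c_[x,y,z]); rv=(r.inv()*t).as_rotvec()
        if best is None or np.linalg.norm(rv)<np.linalg.norm(best[0]): best=(rv,t)
    rv,t=best
    print("turn",np.round(rv,3),"shift cm",np.round(100*t.inv().apply(np.array(xyz)-p),2),"at",np.round(p,4))
BOX=[(18,22,0,4),(31,27,4,9),(23,27,9,62)]
def sil(ci,x,y,yaw,z0):
    m=np.zeros((420,560),np.uint8); c,s=np.cos(yaw),np.sin(yaw)
    for hx,hy,a,b in BOX:
        P=[proj(ci,[x+(c*i*hx-s*j*hy)/1e3,y+(s*i*hx+c*j*hy)/1e3,z0+k/1e3]) for i in(-1,1) for j in(-1,1) for k in(a,b)]
        cv2.fillConvexPoly(m,cv2.convexHull(np.round(np.array(P)*16).astype(np.int32)),1,shift=4)
    return m>0
def fitbin(ci,mask,z0,x,y):
    def cost(v):
        s=sil(ci,v[0],v[1],v[2],z0); return 1-(s&mask).sum()/max(1,(s|mask).sum())
    res=[minimize(cost,[x,y,a],method='Nelder-Mead',options=dict(initial_simplex=[[x,y,a],[x+.015,y,a],[x,y+.015,a],[x,y,a+.25]],xatol=1e-4,fatol=1e-4)) for a in np.arange(0,np.pi,np.pi/6)]
    res.sort(key=lambda r:r.fun)
    return [(np.round(r.x[:2],4).tolist(),round(r.x[2]%np.pi,3),round(r.fun,3)) for r in res[:3]]
E
python3 - <<'E'
from h import *
p,r=tool(); ci=camera_info("wrist"); print(r.as_matrix().round(3)); print(r.inv().apply(ci['origin']-p), r.inv().apply(Rq(ci['orientation']).apply([0,0,-1])))
s=camera("scene"); 
for c in ["scene","side"]:
    if c=="side": camera(c)
    ci=camera_info(c)
    for m in regions_of(c,"bin_a"):
        q=atz(ci,m['bbox'][:2],.03); print(c,np.round(m['bbox']),round(m['p'],2),fitbin(ci,m['pixels'],0,q[0],q[1])[:2])
go([.48,-.22,.40],0)
E
```

```text
[[ 0.911  0.412  0.   ]
 [ 0.412 -0.911  0.   ]
 [ 0.    -0.    -1.   ]]
[ 0.07495722  0.00018709 -0.08105333] [-2.60766199e-01  5.03104312e-04  9.65401852e-01]
scene [365. 177.  19.  25.] 0.87 [([0.6224, 0.3821], np.float64(1.915), np.float64(0.11)), ([0.6226, 0.3821], np.float64(1.914), np.float64(0.11))]
scene [159. 299.  36.  35.] 0.84 [([0.4496, -0.3461], np.float64(0.454), np.float64(0.116)), ([0.4495, -0.3461], np.float64(0.453), np.float64(0.116))]
scene [338. 188.  29.  29.] 0.83 [([0.5811, 0.2793], np.float64(0.147), np.float64(0.042)), ([0.581, 0.279], np.float64(0.141), np.float64(0.043))]
scene [292. 154.  29.  26.] 0.76 [([0.3697, 0.3872], np.float64(2.765), np.float64(0.074)), ([0.3702, 0.3864], np.float64(2.78), np.float64(0.076))]
scene [258. 163.  20.  22.] 0.61 [([0.3038, 0.2946], np.float64(2.133), np.float64(0.037)), ([0.3033, 0.294], np.float64(2.153), np.float64(0.044))]
scene [294. 175.  27.  22.] 0.58 [([0.4246, 0.2861], np.float64(2.726), np.float64(0.279)), ([0.4281, 0.2785], np.float64(2.516), np.float64(0.281))]
side [195. 275.  40.  42.] 0.94 [([0.5794, 
[... 380 characters left out ...]
 np.float64(0.628))]
side [143. 295.  44.  42.] 0.83 [([0.6227, 0.3778], np.float64(1.881), np.float64(0.044)), ([0.622, 0.3783], np.float64(1.881), np.float64(0.044))]
side [378. 164.  22.  27.] 0.76 [([0.4522, -0.3504], np.float64(0.339), np.float64(0.137)), ([0.4524, -0.3512], np.float64(0.41), np.float64(0.142))]
side [283. 360.  37.  40.] 0.7 [([0.3044, 0.2928], np.float64(2.062), np.float64(0.079)), ([0.3042, 0.2926], np.float64(2.075), np.float64(0.081))]
side [215. 405.  50.  29.] 0.66 [([0.3349, 0.4386], np.float64(0.008), np.float64(0.105)), ([0.3353, 0.439], np.float64(0.051), np.float64(0.107))]
turn [-0.    -0.    -1.146] shift cm [39.5  20.18 -9.73] at [ 0.2782 -0.615   0.3027]
```

Request:
move_arm --increments '[[[0,0,-0.164,0,0,0,9.4],[0,0,-0.164,0,0,0,9.4],[0,0,-0.164,0,0,0,9.4],[0,0,-0.164,0,0,0,9.4],[0,0,-0.164,0,0,0,9.4],[0,0,-0.164,0,0,0,9.4],[0,0,-0.164,0,0,0,9.4]]]' --force 25

```text
time_s: 2.52
tcp_pos: [0.2781, -0.615, 0.3027]
ee_rot: [-0.0, 0.705, 0.71, 0.0]
force: [0.4, 0.2, -0.0]
finger_gap: 0.999
grip_force: 0.0
```

Request:
move_arm --increments '[[[0,0,0,5.2,3,-1.2,9.4],[0,0,0,5.2,3,-1.2,9.4],[0,0,0,5.2,3,-1.2,9.4],[0,0,0,5.2,3,-1.2,9.4],[0,0,0,5.2,3,-1.2,9.4],[0,0,0,5.2,3,-1.2,9.4],[0,0,0,5.2,3,-1.2,9.4],[0,0,0,5.2,3,-1.2,9.4]]]'

```text
time_s: 3.52
tcp_pos: [0.518, -0.1968, 0.3994]
ee_rot: [0.0, 0.707, 0.708, 0.0]
force: [0.9, -0.4, -0.6]
finger_gap: 1.001
grip_force: 0.0
```

```bash
python3 - <<'E'
from h import *
ci=camera_info("wrist"); im=camera("wrist"); cv2.imwrite("pics/w1.png",im); print(tool()[0],tool()[1].as_matrix().round(3).tolist())
for l,z in [("bin_a",0),("rack",0),("open_end",.008),("first_place",.008),("gate_hinge",.022),("gate_handle",.064),("pin",.006),("pin_collar",.04),("clevis_top",.036),("pin_block",0)]:
    print(l,[(round(m['p'],2),np.round(m['at'][::-1]).tolist(),np.round(atz(ci,m['at'][::-1],z)[:2],4).tolist()) for m in mark_of("wrist",l) if m['p']>.2])
for m in regions_of("wrist","bin_a"):
    q=atz(ci,m['bbox'][:2],.03); print(np.round(m['bbox']),round(m['p'],2),fitbin(ci,m['pixels'],0,q[0],q[1])[:2])
E
```

```text
[ 0.52176105 -0.18901378  0.40114292] [[-0.01, 1.0, 0.004], [1.0, 0.01, 0.002], [0.002, 0.004, -1.0]]
bin_a [(0.93, [245.0, 267.0], [0.454, -0.3551]), (0.53, [312.0, 44.0], [0.5567, -0.0158])]
rack [(0.88, [297.0, 196.0], [0.5389, -0.2344])]
open_end [(0.89, [313.0, 44.0], [0.5573, -0.0171])]
first_place [(0.97, [300.0, 182.0], [0.5428, -0.21])]
gate_hinge [(0.84, [359.0, 43.0], [0.6177, -0.0181])]
gate_handle []
pin [(0.66, [216.0, 114.0], [0.4195, -0.1111])]
pin_collar [(0.78, [211.0, 114.0], [0.4196, -0.1118])]
clevis_top [(0.64, [268.0, 27.0], [0.4972, -0.0026])]
pin_block [(0.8, [218.0, 115.0], [0.4211, -0.1116])]
[240. 271.  46.  51.] 0.65 [([0.4496, -0.348], np.float64(0.311), np.float64(0.033)), ([0.4499, -0.3481], np.float64(0.305), np.float64(0.034))]
[377. 293.  30.  45.] 0.17 [([0.6532, -0.392], np.float64(0.484), np.float64(0.784)), ([0.6658, -0.3873], np.float64(0.569), np.float64(0.785))]
```

View pics/w1.png

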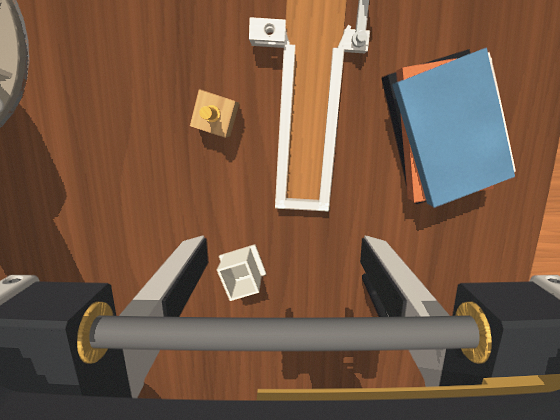

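The wrist view shows the clevis hole at (268,28), the hinge at (359,40), the back stop at (302,206), the pin at (210,113) and white bin_d at (241,271). The fit puts bin_d at (0.450,-0.348) with yaw 0.31, which agrees with the other cameras.

Request:
move_arm --increments '[[[0,0,-0.15,0,0,0,9.4],[0,0,-0.15,0,0,0,9.4],[0,0,0,-3.2,-2.92,3.75,9.4],[0,0,0,-3.2,-2.92,3.75,9.4],[0,0,0,-3.2,-2.92,3.75,9.4],[0,0,0,-3.2,-2.92,3.75,9.4],[0,0,0,0,0,0,9.4],[0,0,0,0,0,0,9.4]]]'

```text
time_s: 5.12
tcp_pos: [0.4442, -0.3553, 0.249]
ee_rot: [0.0, 0.593, 0.805, 0.0]
force: [1.3, 0.1, -0.0]
finger_gap: 0.997
grip_force: 0.0
```

```bash
cat >> h.py <<'E'
def seebins(c="wrist",z0=0,n=1,near=None):
    ci=camera_info(c); im=camera(c)
    for m in regions_of(c,"bin_a"):
        q=atz(ci,m['bbox'][:2],z0+.03)
        if m['p']>.3 and (near is None or np.hypot(*(q[:2]-near))<.08): print(c,np.round(m['bbox']),round(m['p'],2),fitbin(ci,m['pixels'],z0,q[0],q[1])[:n])
    return im
E
python3 - <<'E'
from h import *
seebins(n=2)
go([.4497,-.348,.128],.31)
E
```

```text
wrist [293. 199.  61.  64.] 0.58 [([0.4492, -0.3481], np.float64(0.307), np.float64(0.029)), ([0.4492, -0.3481], np.float64(0.309), np.float64(0.03))]
turn [ 0.001  0.001 -0.007] shift cm [ 0.5   0.67 12.16] at [ 0.4448 -0.3548  0.2496]
```

Request:
move_arm --increments '[[[0,0,0,0.25,0.33,4,9.4],[0,0,0,0.25,0.33,4,9.4],[0,0,0,0,0,4.1,9.4],[0,0,0,0,0,0,9.4],[0,0,0,0,0,0,0],[0,0,0,0,0,0,0],[0,0,0,0,0,0,0],[0,0,0,0,0,0,0]]]'

```text
time_s: 6.22
tcp_pos: [0.4488, -0.3489, 0.1283]
ee_rot: [0.0, 0.593, 0.805, -0.0]
force: [0.5, 0.2, -0.4]
finger_gap: 0.613
grip_force: 0.0
```

Request:
move_arm --increments '[[[0,0,0,0,0,0,0],[0,0,0,0,0,0,0],[0,0,0,0,0,-4,0],[0,0,0,0,0,-5,0],[0,0,0,0,0,-5,0],[0,0,0,0,0,-4,0],[0,0,0,0,0,0,0]]]'

```text
time_s: 7.1
tcp_pos: [0.4495, -0.3492, 0.3106]
ee_rot: [0.002, 0.593, 0.805, -0.0]
force: [-0.4, -0.2, -1.7]
finger_gap: 0.493
grip_force: 25.0
```

```bash
python3 - <<'E'
from h import *
s=sense(); print(s['force'],s['grip_force'],s['finger_gap'])
go([.557,0.0,.30],-.073)
E
```

```text
[-0.43121269 -0.23565254 -1.71165289] 24.97914880514145 0.49286489456077015
turn [0.003 0.003 0.375] shift cm [35.61  8.17  1.06] at [ 0.4495 -0.3492  0.3106]
```

Request:
move_arm --increments '[[[0,0,0.125,0,0,0,0],[0,0,0.125,0,0,0,0],[0,0,0.125,0,0,0,0],[0,0,0,5.1,1.39,0,0],[0,0,0,5.1,1.39,0,0],[0,0,0,5.1,1.39,0,0],[0,0,0,5.1,1.39,0,0],[0,0,0,5.1,1.39,0,0]]]'

```text
time_s: 8.1
tcp_pos: [0.5365, -0.0979, 0.3066]
ee_rot: [-0.001, 0.732, 0.681, -0.0]
force: [0.6, -0.2, -1.1]
finger_gap: 0.483
grip_force: 25.0
```

Request:
move_arm --increments '[[[0,0,0,5.1,1.39,0,0],[0,0,0,0,0,0,0],[0,0,0,0,0,0,0],[0,0,0,0,0,0,0]]]'

```text
time_s: 8.6
tcp_pos: [0.5538, -0.0509, 0.3072]
ee_rot: [-0.0, 0.733, 0.68, -0.0]
force: [0.2, 0.1, -2.1]
finger_gap: 0.486
grip_force: 25.0
```

```bash
python3 - <<'E'
from h import *
ci=camera_info("wrist"); im=camera("wrist"); cv2.imwrite("pics/w2.png",im); print(tool()[0],tool()[1].as_rotvec())
for l,z in [("open_end",.008),("first_place",.008),("gate_hinge",.022),("gate_handle",.064),("clevis_top",.036),("pin_collar",.04)]:
    print(l,[(round(m['p'],2),np.round(m['at'][::-1]).tolist(),np.round(atz(ci,m['at'][::-1],z)[:2],4).tolist()) for m in mark_of("wrist",l) if m['p']>.2])
E
```

```text
[ 0.55387274 -0.05088669  0.30735543] [-2.30288874e+00 -2.13658173e+00  9.53697683e-04]
open_end [(0.76, [287.0, 156.0], [0.5593, -0.0156])]
first_place []
gate_hinge [(0.79, [337.0, 155.0], [0.617, -0.0176])]
gate_handle [(0.6, [348.0, 94.0], [0.6228, 0.0456])]
clevis_top [(0.6, [227.0, 155.0], [0.493, -0.0074])]
pin_collar [(0.72, [181.0, 249.0], [0.4254, -0.1129])]
```

View pics/w2.png

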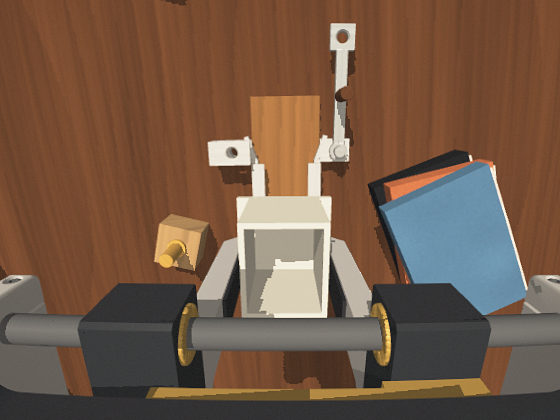

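The wrist view shows the clevis hole at (231,153), the hinge top at (339,151), the gate eye at (342,36) and the apron end corners at (251,96) and (320,96). Bin_d is held.

```bash
python3 - <<'E'
from h import *
ci=camera_info("wrist"); im=camera("wrist")
T={}
for n,px,z in [("clevis",(231,153),.036),("hinge",(339,151),.036),("eye",(342,36.5),.026),("cornL",(251,96),.008),("cornR",(320,96),.008)]:
    T[n]=atz(ci,px,z)[:2]; print(n,T[n].round(4))
a=T['hinge']-T['clevis']; print("clev-hinge",np.hypot(*a),np.arctan2(a[1],a[0]))
a=T['cornR']-T['cornL']; print("apron",np.hypot(*a),np.arctan2(a[1],a[0]))
a=T['eye']-T['hinge']; print("gate",np.hypot(*a),np.arctan2(a[1],a[0]))
# rack pose LSQ with w1 points: rack frame
obs=[([-.060,.228],T['clevis']),([.060,.228],T['hinge']),([-.04,.290],T['cornL']),([.04,.290],T['cornR'])]
ci1=dict(ci)
A=np.array([o[0] for o in obs]);B=np.array([o[1] for o in obs])
def cost(v):
    c,s=np.cos(v[2]),np.sin(v[2]); return (np.c_[c*A[:,0]-s*A[:,1],s*A[:,0]+c*A[:,1]]+v[:2]-B).ravel()
from scipy.optimize import least_squares
r=least_squares(cost,[.54,-.235,-.07]); print("rack",r.x.round(4),(r.fun*1e3).round(1))
E
```

```text
clevis [ 0.4983 -0.0042]
hinge [ 0.6178 -0.0107]
eye [0.6268 0.1083]
cornL [0.5237 0.0565]
cornR [0.6027 0.0507]
clev-hinge 0.11966879606578347 -0.05477867285634622
apron 0.07919021490777611 -0.07294346483598181
gate 0.1193544024881316 1.4953467437885926
rack [ 0.5434 -0.2353 -0.0667] [ 0.4  0.3  0.6 -1.1 -0.9  0.2 -0.1  0.6]
```

```bash
cat >> h.py <<'E'
RK=np.array([.5434,-.2353,-.068])
def rk(x,y,z=0):
    c,s=np.cos(RK[2]),np.sin(RK[2]); return [RK[0]+c*x-s*y,RK[1]+s*x+c*y,z]
def inrk(p):
    c,s=np.cos(RK[2]),np.sin(RK[2]); d=np.array(p[:2])-RK[:2]; return np.array([c*d[0]+s*d[1],-s*d[0]+c*d[1]])
E
python3 - <<'E'
from h import *
go(rk(0,.262,.17),RK[2])
E
```

```text
turn [ 0.    -0.    -0.005] shift cm [ 7.62  0.18 13.77] at [ 0.5542 -0.0499  0.3077]
```

Request:
move_arm --increments '[[[0,0,-0.005,4,0.1,0,0],[0,0,0,3.6,0.08,2,0],[0,0,0,0,0,6,0],[0,0,0,0,0,5.7,0],[0,0,0,0,0,1.7,0],[0,0,0,0,0,1,0],[0,0,0,0,0,0,0],[0,0,0,0,0,0,0]]]'

```text
time_s: 10.0
tcp_pos: [0.5623, 0.0261, 0.1453]
ee_rot: [0.001, 0.731, 0.683, 0.001]
force: [0.5, -0.1, -1.2]
finger_gap: 0.487
grip_force: 25.0
```

```bash
python3 - <<'E'
from h import *
ci=camera_info("wrist"); im=camera("wrist"); cv2.imwrite("pics/w3.png",im)
s=sense(); print(s['force'],s['wrist_torque'],inrk(s['tcp_pos']))
go(rk(0,.2,.1375),RK[2])
E
```

```text
[ 0.13845753  0.13104273 -0.98717482] [-0.10373187 -0.06481356  0.05078805] [0.0009461  0.26197844]
turn [ 0.002 -0.    -0.   ] shift cm [-6.2  -0.09  0.77] at [0.5621 0.026  0.1452]
```

View pics/w3.png

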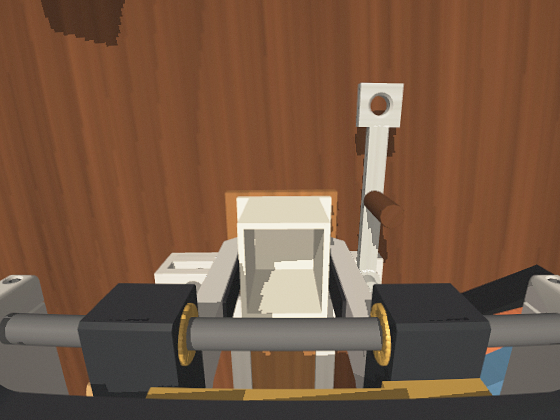

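The apron spans columns 226–337 (middle 281.5) and the bin is centred on about 284, so it sits roughly 1.5 mm too far to +x. I'll correct that, lower it and slide in.

Request:
move_arm --increments '[[[0,0,0,0,-0.13,0.4,0],[0,0,0,0,0,0.3,0],[0,0,0,-1.5,0,0,0],[0,0,0,-1.5,0,0,0],[0,0,0,-1.5,0,0,0],[0,0,0,-1.5,0,0,0],[0,0,0,-1.5,0,0,0],[0,0,0,-1.5,0,0,0]]]'

```text
time_s: 11.05
tcp_pos: [0.5539, -0.0647, 0.1367]
ee_rot: [0.0, 0.731, 0.683, 0.0]
force: [-0.3, 0.5, 0.1]
finger_gap: 0.488
grip_force: 25.0
```

```bash
python3 - <<'E'
from h import *
s=sense(); print(s['force'],s['wrist_torque'],inrk(s['tcp_pos']))
go(rk(0,.027,.1375),RK[2])
E
```

```text
[-0.25355882  0.52610125  0.14310153] [-0.05070396 -0.07790429  0.02801785] [-0.00112514  0.17087093]
turn [ 0. -0. -0.] shift cm [-14.39   0.11  -0.08] at [ 0.5539 -0.0647  0.1367]
```

Request:
move_arm --increments '[[[0,0,0,-2.8,0,-0.05,0],[0,0,0,-2.8,0,0,0],[0,0,0,-2.8,0,0,0],[0,0,0,-2.8,0,0,0],[0,0,0,-2.4,0,0,0],[0,0,0,-0.3,0,0,0],[0,0,0,-0.3,0,0,0],[0,0,0,0,0,0,0]]]'

```text
time_s: 12.05
tcp_pos: [0.5449, -0.2048, 0.1374]
ee_rot: [0.0, 0.73, 0.683, 0.0]
force: [5.9, -1.6, -1.7]
finger_gap: 0.487
grip_force: 25.0
```

```bash
python3 - <<'E'
from h import *
s=sense(); print(s['force'],s['wrist_torque'],inrk(s['tcp_pos']),s['tcp_pos'])
E
```

```text
[ 5.85389137 -1.59233226 -1.68952551] [-0.42635158 -1.50771697  0.10562273] [-0.00056612  0.03053548] [ 0.54491    -0.20479662  0.13742082]
```

Request:
move_arm --increments '[[[0,0,-0.009,0,0.15,0,0],[0,0,0,-0.2,0,0,0],[0,0,0,-0.15,0,0,0],[0,0,0,-0.15,0,0,0],[0,0,0,0,0,0,0]]]'

```text
time_s: 12.68
tcp_pos: [0.5453, -0.2098, 0.1371]
ee_rot: [-0.001, 0.728, 0.686, 0.0]
force: [-0.4, 4.9, 0.7]
finger_gap: 0.49
grip_force: 25.0
```

```bash
python3 - <<'E'
from h import *
s=sense(); print(s['force'],s['wrist_torque'],inrk(s['tcp_pos']),s['tcp_pos'])
E
```

```text
[-0.41905655  4.86991418  0.692337  ] [ 1.22675134  0.25799111 -0.10792731] [0.00020328 0.02561805] [ 0.54534349 -0.20975497  0.13709819]
```

Request:
move_arm --increments '[[[0,0,0,0,0,0,6.5],[0,0,0,0,0,0,6.5],[0,0,0,0,0,-2,6.5],[0,0,0,0,0,-5,6.5],[0,0,0,0,0,-6,9.4],[0,0,0,3,0,-5,9.4],[0,0,0,5,-1,-3,9.4],[0,0,0,5.5,-1.5,-2,9.4]]]'

```text
time_s: 13.68
tcp_pos: [0.5284, -0.0728, 0.3703]
ee_rot: [0.001, 0.728, 0.686, 0.001]
force: [0.9, 0.1, -0.3]
finger_gap: 0.998
grip_force: 0.0
```

```bash
sed -i 's/^RK=.*/RK=np.array([.5437,-.2357,-.062])/' h.py; python3 - <<'E'
from h import *
go([.43,.20,.40],-.37)
E
```

```text
turn [0.003 0.    0.31 ] shift cm [ 21.88 -19.04  -2.97] at [ 0.5284 -0.0728  0.3703]
```

Request:
move_arm --increments '[[[0,0,0.155,0,0,0,9.4],[0,0,0.155,0,0,0,9.4],[0,0,0,4.4,-3.8,-0.6,9.4],[0,0,0,4.4,-3.8,-0.6,9.4],[0,0,0,4.4,-3.8,-0.6,9.4],[0,0,0,4.4,-3.8,-0.6,9.4],[0,0,0,4.4,-3.8,-0.6,9.4],[0,0,0,0,0,0,9.4]]]'

```text
time_s: 14.68
tcp_pos: [0.4286, 0.2037, 0.3992]
ee_rot: [0.0, 0.823, 0.568, 0.001]
force: [0.6, 0.1, 1.2]
finger_gap: 1.0
grip_force: 0.0
```

```bash
python3 - <<'E'
from h import *
im=seebins(z0=.058,n=1); cv2.imwrite("pics/w4.png",im); print(tool()[0])
E
```

```text
wrist [179. 147.  66.  53.] 0.92 [([0.3239, 0.2902], np.float64(1.841), np.float64(0.239))]
wrist [255. 120.  47.  51.] 0.9 [([0.4216, 0.2891], np.float64(2.802), np.float64(0.042))]
wrist [368.  87.  64.  59.] 0.89 [([0.5597, 0.2728], np.float64(1.864), np.float64(0.243))]
wrist [374.  19.  60.  38.] 0.85 [([0.6044, 0.3713], np.float64(1.893), np.float64(0.044))]
wrist [421. 374.  14.  23.] 0.47 [([0.5038, -0.1696], np.float64(0.133), np.float64(0.906))]
[0.43033285 0.19978588 0.39819625]
```

View pics/w4.png

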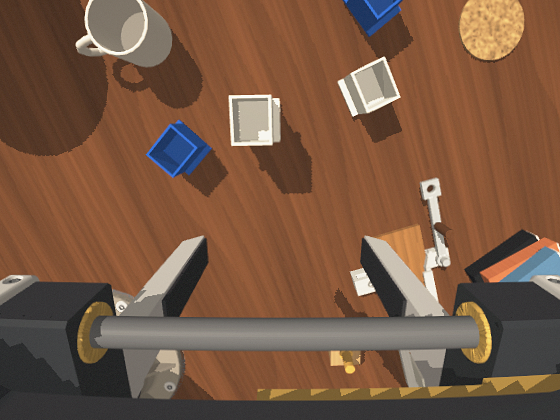

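The white pile is at pixel (253,120), the blue decoy at (180,150) and white bin_c at (370,87). Bin_b fits well at (0.4216,0.2891) with yaw -0.34.

```bash
python3 - <<'E'
from h import *
go([.4216,.2891,.187],-.34)
E
```

```text
turn [ 0.001 -0.    -0.028] shift cm [ 8.13 -3.8  21.12] at [0.4303 0.1998 0.3982]
```

Request:
move_arm --increments '[[[0,0,-0.028,0,0,0,9.4],[0,0,0,4.1,-1.9,3,9.4],[0,0,0,4.05,-1.9,3,9.4],[0,0,0,0,0,5,9.4],[0,0,0,0,0,2,9.4],[0,0,0,0,0,0,9.4],[0,0,0,0,0,0,9.4]]]'

```text
time_s: 15.65
tcp_pos: [0.423, 0.2889, 0.2688]
ee_rot: [0.0, 0.817, 0.576, 0.001]
force: [0.1, 0.6, 0.9]
finger_gap: 0.996
grip_force: 0.0
```

```bash
python3 - <<'E'
from h import *
seebins(z0=.058,near=[.4216,.289]); go([.4216,.2891,.187],-.34)
E
```

```text
wrist [283. 171.  58.  10.] 0.83 [([0.4377, 0.3319], np.float64(2.413), np.float64(0.915))]
wrist [283. 216.  68.  81.] 0.72 [([0.4216, 0.29], np.float64(2.774), np.float64(0.049))]
turn [ 0.002 -0.002 -0.002] shift cm [-0.04 -0.12  8.18] at [0.4229 0.2891 0.2688]
```

Request:
move_arm --increments '[[[0,0,0.012,0.05,-0.1,3,9.4],[0,0,0,0,0,3,9.4],[0,0,0,0,0,2.1,9.4],[0,0,0,0,0,0,9.4],[0,0,0,0,0,0,0],[0,0,0,0,0,0,0],[0,0,0,0,0,0,0],[0,0,0,0,0,0,0]]]'

```text
time_s: 16.75
tcp_pos: [0.4215, 0.2899, 0.1865]
ee_rot: [0.0, 0.82, 0.572, 0.0]
force: [-0.3, 0.7, 0.3]
finger_gap: 0.613
grip_force: 0.0
```

Request:
move_arm --increments '[[[0,0,0,0,0,0,0],[0,0,0,0,0,0,0],[0,0,0,0,0,-0.5,0],[0,0,0,0,0,-1,0],[0,0,0,0,0,-3,0],[0,0,0,0,0,-4,0],[0,0,0,0,0,-4,0],[0,0,0,0,0,0,0]]]'

```text
time_s: 17.75
tcp_pos: [0.422, 0.2907, 0.3144]
ee_rot: [0.0, 0.82, 0.572, 0.002]
force: [-0.2, 0.6, -1.7]
finger_gap: 0.489
grip_force: 25.0
```

```bash
python3 - <<'E'
from h import *
cv2.imwrite("pics/w5.png",seebins(z0=0,near=[.4216,.289])); s=sense(); print(s['force'])
go(rk(0,.262,.25),RK[2])
E
```

```text
wrist [285. 181.  50.  32.] 0.69 [([0.4239, 0.296], np.float64(2.8), np.float64(0.419))]
[-0.71138486 -0.59620068 -1.16176237]
turn [ 0.001 -0.    -0.291] shift cm [-25.47  15.47   6.14] at [0.4213 0.2896 0.3114]
```

Request:
move_arm --increments '[[[0,0,-0.146,0,0,0,0],[0,0,-0.145,0,0,0,0],[0,0,0,-5.1,3.1,0,0],[0,0,0,-5.1,3.1,0,0],[0,0,0,-5.1,3.1,0,0],[0,0,0,-5.1,3.1,0,0],[0,0,0,-5.1,3.1,0,0],[0,0,0,0,0,0,0]]]'

```text
time_s: 18.85
tcp_pos: [0.5611, 0.0208, 0.3091]
ee_rot: [-0.001, 0.731, 0.682, -0.001]
force: [-0.2, 0.3, -1.8]
finger_gap: 0.492
grip_force: 25.0
```

```bash
python3 - <<'E'
from h import *
go(rk(0,.262,.147),RK[2])
E
```

```text
turn [-0.003  0.001 -0.007] shift cm [ 0.49 -0.15 16.21] at [0.5611 0.0208 0.3091]
```

Request:
move_arm --increments '[[[0,0,-0.007,0.5,-0.1,4,0],[0,0,0,0,0,5,0],[0,0,0,0,0,4.5,0],[0,0,0,0,0,2.6,0],[0,0,0,0,0,0,0],[0,0,0,0,0,0,0],[0,0,0,0,0,0,0]]]'

```text
time_s: 19.73
tcp_pos: [0.56, 0.031, 0.1514]
ee_rot: [0.001, 0.726, 0.687, 0.001]
force: [-0.1, 0.8, -1.5]
finger_gap: 0.489
grip_force: 25.0
```

```bash
python3 - <<'E'
from h import *
go(rk(0,.262,.1373),RK[2]); print(sense()['force'])
E
```

```text
turn [ 0.002 -0.     0.007] shift cm [-0.52  0.02  1.41] at [0.56   0.031  0.1514]
[-0.0648336   0.79894425 -1.51833586]
```

Request:
move_arm --increments '[[[0,0,0.004,-0.5,0,0.8,0],[0,0,0,0,0,0.6,0],[0,0,0,0,0,0,0],[0,0,0,-1.5,0,0,0],[0,0,0,-1.5,0,0,0],[0,0,0,-1.5,0,0,0],[0,0,0,-1.5,0,0,0],[0,0,0,-1.5,0,0,0]]]'

```text
time_s: 20.72
tcp_pos: [0.5547, -0.0503, 0.1362]
ee_rot: [0.0, 0.728, 0.686, 0.0]
force: [-0.1, 0.5, -1.1]
finger_gap: 0.487
grip_force: 25.0
```

```bash
python3 - <<'E'
from h import *
s=sense();print(inrk(s['tcp_pos']),s['force'],s['wrist_torque']);go(rk(0,.081,.1373),RK[2])
E
```

```text
[-0.00045853  0.18568675] [-0.10201013  0.50787365 -1.07834868] [-0.02730649 -0.09960457 -0.00313947]
turn [ 0.    -0.     0.002] shift cm [-10.47   0.05  -0.11] at [ 0.5547 -0.0503  0.1362]
```

Request:
move_arm --increments '[[[0,0,0,-2.5,0.05,-0.05,0],[0,0,0,-2.5,0,0,0],[0,0,0,-2.5,0,0,0],[0,0,0,-2,0,0,0],[0,0,0,-0.5,0,0,0],[0,0,0,-0.3,0,0,0],[0,0,0,-0.3,0,0,0],[0,0,0,0,0,0,0]]]'

```text
time_s: 21.72
tcp_pos: [0.5492, -0.1545, 0.1367]
ee_rot: [-0.0, 0.727, 0.686, 0.0]
force: [-0.1, 0.3, -1.7]
finger_gap: 0.491
grip_force: 25.0
```

```bash
python3 - <<'E'
from h import *
s=sense();print(inrk(s['tcp_pos']),s['force'],s['wrist_torque']);go(rk(0,.081,.1373),RK[2])
E
```

```text
[0.00044106 0.08141137] [-0.08728006  0.2860409  -1.6523282 ] [-0.03139018 -0.0081995  -0.01709018]
turn [ 0.    -0.     0.004] shift cm [-0.04 -0.04 -0.06] at [ 0.5492 -0.1545  0.1367]
```

Next I'll nudge until contact with the first bin, then release.

Request:
move_arm --increments '[[[0,0,0,-0.15,0,0,0],[0,0,0,-0.15,0,0,0],[0,0,0,0,0,0,0]]]'

```text
time_s: 22.1
tcp_pos: [0.5493, -0.1553, 0.1369]
ee_rot: [-0.001, 0.727, 0.687, 0.001]
force: [-1.2, 12.6, 5.3]
finger_gap: 0.489
grip_force: 25.0
```

Request:
move_arm --increments '[[[0,0,0,0,0,0,6.5],[0,0,0,0,0,0,6.5],[0,0,0,0,0,-2,6.5],[0,0,0,0,0,-5,6.5],[0,0,0,0,0,-6,9.4],[0,0,0,3,0,-5,9.4],[0,0,0,5,-1,-3,9.4],[0,0,0,5.5,-1.5,-2,9.4]]]'

```text
time_s: 23.1
tcp_pos: [0.5317, -0.0202, 0.3697]
ee_rot: [0.001, 0.728, 0.686, 0.001]
force: [-0.0, 0.5, -0.6]
finger_gap: 0.996
grip_force: 0.0
```

```bash
python3 - <<'E'
from h import *
go([.4216,.285,.25],-.36)
E
```

```text
turn [ 0.003 -0.     0.3  ] shift cm [ 24.69 -21.06  11.97] at [ 0.5317 -0.0202  0.3697]
```

Request:
move_arm --increments '[[[0,0,0.15,0,0,0,9.4],[0,0,0.15,0,0,0,9.4],[0,0,0,4,-3.4,2,9.4],[0,0,0,4,-3.4,2,9.4],[0,0,0,4,-3.4,2,9.4],[0,0,0,4,-3.4,2,9.4],[0,0,0,4,-3.4,2,9.4],[0,0,0,4,-3.4,2,9.4]]]'

```text
time_s: 24.1
tcp_pos: [0.4248, 0.2761, 0.2475]
ee_rot: [0.0, 0.822, 0.569, 0.001]
force: [1.9, -0.7, -0.1]
finger_gap: 0.998
grip_force: 0.0
```

Request:
move_arm --increments '[[[0,0,0,0,0,0,9.4],[0,0,0,0,0,0,9.4],[0,0,0,0,0,0,9.4]]]'

```text
time_s: 24.48
tcp_pos: [0.4261, 0.2736, 0.2475]
ee_rot: [0.0, 0.823, 0.569, 0.0]
force: [0.2, -0.1, 0.5]
finger_gap: 0.999
grip_force: 0.0
```

```bash
python3 - <<'E'
from h import *
seebins(z0=0,near=[.4216,.289],n=2); go([.422,.289,.128],-.35)
E
```

```text
wrist [275. 190.  63.  68.] 0.92 [([0.4216, 0.2901], np.float64(2.804), np.float64(0.052)), ([0.4213, 0.2893], np.float64(2.801), np.float64(0.052))]
turn [ 0.001 -0.    -0.011] shift cm [ 1.3  -0.9  11.92] at [0.426  0.2737 0.2472]
```

Request:
move_arm --increments '[[[0,0,-0.01,1.35,-0.95,4,9.4],[0,0,0,0,0,5,9.4],[0,0,0,0,0,2.9,9.4],[0,0,0,0,0,0,9.4],[0,0,0,0,0,0,9.4],[0,0,0,0,0,0,0],[0,0,0,0,0,0,0],[0,0,0,0,0,0,0]]]'

```text
time_s: 25.58
tcp_pos: [0.4214, 0.2907, 0.1282]
ee_rot: [0.0, 0.819, 0.573, 0.0]
force: [0.9, 0.6, -0.0]
finger_gap: 0.718
grip_force: 0.0
```

Request:
move_arm --increments '[[[0,0,0,0,0,0,0],[0,0,0,0,0,0,0],[0,0,0,0,0,0,0],[0,0,0,0,0,-4,0],[0,0,0,0,0,-5,0],[0,0,0,0,0,-4,0],[0,0,0,0,0,0,0],[0,0,0,0,0,0,0]]]'

```text
time_s: 26.58
tcp_pos: [0.421, 0.2902, 0.257]
ee_rot: [0.0, 0.819, 0.573, -0.0]
force: [0.7, -0.1, -1.1]
finger_gap: 0.488
grip_force: 25.0
```

```bash
python3 - <<'E'
from h import *
print(sense()['force']); go(rk(0,.266,.22),RK[2])
E
```

```text
[ 0.73533808 -0.13819835 -1.1259833 ]
turn [-0.     0.001 -0.287] shift cm [-25.13  15.51   3.7 ] at [0.421  0.2902 0.257 ]
```

Request:
move_arm --increments '[[[0,0,-0.144,0,0,0,0],[0,0,-0.143,0,0,0,0],[0,0,0,-5,3.1,0,0],[0,0,0,-5,3.1,0,0],[0,0,0,-5,3.1,0,0],[0,0,0,-5,3.1,0,0],[0,0,0,-5.1,3.1,0,0],[0,0,0,0,0,0,0]]]'

```text
time_s: 27.58
tcp_pos: [0.5611, 0.0258, 0.2554]
ee_rot: [-0.001, 0.731, 0.682, -0.001]
force: [-1.8, 0.4, -1.7]
finger_gap: 0.487
grip_force: 25.0
```

Request:
move_arm --increments '[[[0,0,0,0,0,3.5,0],[0,0,0,0,0,4,0],[0,0,0,0,0,3,0],[0,0,0,0,0,0,0],[0,0,0,0,0,0,0]]]'

```text
time_s: 28.2
tcp_pos: [0.5603, 0.0313, 0.1532]
ee_rot: [-0.0, 0.728, 0.685, 0.0]
force: [0.6, -0.3, -1.2]
finger_gap: 0.486
grip_force: 25.0
```

```bash
python3 - <<'E'
from h import *
print(sense()['force']); go(rk(0,.262,.1368),RK[2])
E
```

```text
[ 0.55775905 -0.26644219 -1.21203176]
turn [-0.    -0.     0.001] shift cm [-0.55 -0.    1.64] at [0.5603 0.0313 0.1532]
```

Request:
move_arm --increments '[[[0,0,0,-0.5,0,1,0],[0,0,0,0,0,0.6,0],[0,0,0,0,0,0,0],[0,0,0,-1.5,0,0,0],[0,0,0,-1.5,0,0,0],[0,0,0,-1.5,0,0,0],[0,0,0,-1.5,0,0,0],[0,0,0,-1.5,0,0,0]]]'

```text
time_s: 29.2
tcp_pos: [0.5552, -0.0505, 0.1367]
ee_rot: [0.0, 0.729, 0.685, 0.0]
force: [-0.6, -0.4, -0.4]
finger_gap: 0.485
grip_force: 25.0
```

Request:
move_arm --increments '[[[0,0,0,-1.5,0,0,0],[0,0,0,-1.5,0,0,0],[0,0,0,-1.5,0,0,0],[0,0,0,-0.5,0,0,0],[0,0,0,-0.2,0,0,0],[0,0,0,0,0,0,0]]]'

```text
time_s: 29.95
tcp_pos: [0.5522, -0.1004, 0.1367]
ee_rot: [-0.0, 0.728, 0.685, 0.0]
force: [0.8, 3.1, -1.3]
finger_gap: 0.49
grip_force: 25.0
```

```bash
python3 - <<'E'
from h import *
s=sense();print(inrk(s['tcp_pos']),s['force'],s['wrist_torque']);go(rk(0,.135,.1373),RK[2])
E
```

```text
[6.04460115e-05 1.35523927e-01] [ 0.84222316  3.05312102 -1.28402677] [ 0.60899376 -0.12095413  0.03437987]
turn [ 0.    -0.001  0.001] shift cm [-0.05 -0.01 -0.06] at [ 0.5522 -0.1004  0.1367]
```

Request:
move_arm --increments '[[[0,0,0,-0.1,0,0,0],[0,0,0,0,0,0,6.5],[0,0,0,0,0,0,6.5],[0,0,0,0,0,-2,6.5],[0,0,0,0,0,-5,6.5],[0,0,0,0,0,-6,9.4],[0,0,0,5,0,-3,9.4],[0,0,0,5.5,0,-2,9.4]]]'

```text
time_s: 30.95
tcp_pos: [0.5587, 0.0033, 0.3199]
ee_rot: [0.001, 0.729, 0.684, 0.001]
force: [0.9, 0.7, -0.5]
finger_gap: 0.973
grip_force: 0.0
```

Request:
move_arm --increments '[[[0,0,0,5.5,0,0,9.4],[0,0,0,5.5,0,0,9.4],[0,0,0,5.5,0,0,9.4],[0,0,0,0,0,0,9.4],[0,0,0,0,0,0,9.4],[0,0,0,0,0,0,9.4]]]'

```text
time_s: 31.7
tcp_pos: [0.569, 0.1659, 0.3171]
ee_rot: [0.0, 0.729, 0.684, -0.0]
force: [-0.4, 0.3, -0.2]
finger_gap: 0.999
grip_force: 0.0
```

```bash
python3 - <<'E'
from h import *
cv2.imwrite("pics/w6.png",seebins(z0=0,near=[.58,.275],n=2)); go([.58,.276,.128],.1)
E
```

```text
wrist [288.  88.  59.  67.] 0.95 [([0.5796, 0.276], np.float64(0.099), np.float64(0.039)), ([0.5799, 0.2761], np.float64(0.088), np.float64(0.04))]
turn [ 0.     0.    -0.164] shift cm [10.84  2.19 18.9 ] at [0.569 0.166 0.317]
```

View pics/w6.png

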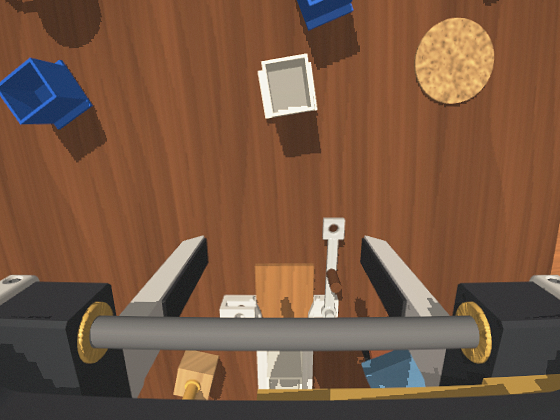

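White bin_c is at (288,87). The blue look-alikes at (42,92) and (325,8) stay where they are. The fit gives (0.5797,0.276) with yaw 0.095.

Request:
move_arm --increments '[[[0,0,-0.082,0,0,0,9.4],[0,0,-0.08,0,0,0,9.4],[0,0,0,5.4,1.1,2,9.4],[0,0,0,5.4,1.1,2,9.4],[0,0,0,0,0,5,9.4],[0,0,0,0,0,3,9.4],[0,0,0,0,0,0,9.4],[0,0,0,0,0,0,9.4]]]'

```text
time_s: 32.8
tcp_pos: [0.5805, 0.2769, 0.1982]
ee_rot: [0.0, 0.671, 0.741, 0.001]
force: [0.6, 0.9, -0.5]
finger_gap: 0.995
grip_force: 0.0
```

```bash
python3 - <<'E'
from h import *
seebins(z0=0,near=[.58,.275],n=2); go([.5797,.276,.128],.095)
E
```

```text
wrist [283. 221.  71.  83.] 0.71 [([0.5797, 0.2764], np.float64(0.1), np.float64(0.028)), ([0.5793, 0.2773], np.float64(0.102), np.float64(0.029))]
turn [ 0.002 -0.001  0.004] shift cm [-0.09 -0.1   7.05] at [0.5806 0.277  0.1985]
```

Request:
move_arm --increments '[[[0,0,0,0,-0.1,3,9.4],[0,0,0,0,0,4,9.4],[0,0,0,0,0,0,9.4],[0,0,0,0,0,0,9.4],[0,0,0,0,0,0,0],[0,0,0,0,0,0,0],[0,0,0,0,0,0,0],[0,0,0,0,0,0,0]]]'

```text
time_s: 33.9
tcp_pos: [0.5789, 0.2768, 0.1269]
ee_rot: [0.0, 0.671, 0.742, 0.0]
force: [-0.1, -0.1, -0.0]
finger_gap: 0.611
grip_force: 0.0
```

Request:
move_arm --increments '[[[0,0,0,0,0,0,0],[0,0,0,0,0,0,0],[0,0,0,0,0,-4,0],[0,0,0,0,0,-5,0],[0,0,0,0,0,-3,0],[0,0,0.08,0,0,0,0],[0,0,0.078,0,0,0,0],[0,0,0,0,0,0,0]]]'

```text
time_s: 34.9
tcp_pos: [0.5787, 0.2769, 0.2467]
ee_rot: [0.0, 0.727, 0.686, -0.0]
force: [-0.2, -0.2, -1.6]
finger_gap: 0.486
grip_force: 25.0
```

```bash
python3 - <<'E'
from h import *
print(sense()['force']); go(rk(0,.265,.22),RK[2])
E
```

```text
[-0.23299127 -0.22120864 -1.6241673 ]
turn [0.    0.    0.004] shift cm [-24.87  -0.32   2.67] at [0.5787 0.2769 0.2467]
```

Request:
move_arm --increments '[[[0,0,0.004,-5,-0.07,0,0],[0,0,0,-5,-0.07,0,0],[0,0,0,-5,-0.06,0,0],[0,0,0,-5,-0.06,0,0],[0,0,0,-4.7,-0.06,0,0],[0,0,0,0,0,4,0],[0,0,0,0,0,4,0],[0,0,0,0,0,2,0]]]'

```text
time_s: 35.9
tcp_pos: [0.5598, 0.0304, 0.1449]
ee_rot: [-0.001, 0.728, 0.685, -0.001]
force: [0.9, 0.1, -1.6]
finger_gap: 0.487
grip_force: 25.0
```

Request:
move_arm --increments '[[[0,0,0,0,0,0,0],[0,0,0,0,0,0,0]]]'

```text
time_s: 36.15
tcp_pos: [0.5612, 0.031, 0.1479]
ee_rot: [0.0, 0.728, 0.685, 0.001]
force: [-0.0, 0.1, -0.6]
finger_gap: 0.489
grip_force: 25.0
```

```bash
python3 - <<'E'
from h import *
print(sense()['force']); go(rk(0,.262,.1353),RK[2])
E
```

```text
[-0.0415513   0.10927941 -0.60356182]
turn [ 0.001 -0.     0.001] shift cm [-0.53 -0.1   1.26] at [0.5612 0.031  0.1479]
```

Request:
move_arm --increments '[[[0,0,0,-0.5,-0.1,0.8,0],[0,0,0,0,0,0.45,0],[0,0,0,0,0,0,0],[0,0,0,-1.5,0,0,0],[0,0,0,-1.5,0,0,0],[0,0,0,-1.5,0,0,0],[0,0,0,-1.5,0,0,0],[0,0,0,-0.8,0,0,0]]]'

```text
time_s: 37.15
tcp_pos: [0.555, -0.0436, 0.1342]
ee_rot: [0.0, 0.729, 0.684, 0.0]
force: [0.5, 1.2, -0.1]
finger_gap: 0.483
grip_force: 25.0
```

Request:
move_arm --increments '[[[0,0,0,-0.4,0,0,0],[0,0,0,-0.2,0,0,0],[0,0,0,0,0,0,0]]]'

```text
time_s: 37.52
tcp_pos: [0.5547, -0.047, 0.1342]
ee_rot: [-0.0, 0.728, 0.685, 0.001]
force: [0.4, 6.4, 0.2]
finger_gap: 0.49
grip_force: 25.0
```

```bash
python3 - <<'E'
from h import *
s=sense();print(inrk(s['tcp_pos']),s['force'],s['wrist_torque']);go(rk(0,.189,.1353),RK[2])
E
```

```text
[-0.00071455  0.18898096] [0.44755282 6.43606765 0.20531014] [ 1.26403566 -0.08859691  0.02974732]
turn [ 0.    -0.001  0.001] shift cm [ 0.    0.07 -0.11] at [ 0.5547 -0.047   0.1342]
```

All four bins are in contact and home. I'll release, rise and look.

Request:
move_arm --increments '[[[0,0,0,0,0,0,6],[0,0,0,0,0,0,6],[0,0,0,0,0,-2,6],[0,0,0,0,0,-5,6],[0,0,0,0,0,-6,6],[0,0,0,0,0,-5,6],[0,0,0,0,0,0,6],[0,0,0,0,0,0,6]]]'

```text
time_s: 38.52
tcp_pos: [0.5543, -0.0484, 0.3147]
ee_rot: [0.0, 0.729, 0.685, -0.0]
force: [0.7, 0.3, 0.0]
finger_gap: 0.641
grip_force: 0.0
```

```bash
python3 - <<'E'
from h import *
ci=camera_info("wrist"); im=camera("wrist"); cv2.imwrite("pics/w7.png",im)
for l,z in [("gate_hinge",.022),("gate_handle",.064),("clevis_top",.036),("pin_collar",.04)]:
    print(l,[(round(m['p'],2),np.round(m['at'][::-1]).tolist(),(1e3*inrk(atz(ci,m['at'][::-1],z))).round(1).tolist()) for m in mark_of("wrist",l) if m['p']>.2])
print([(n,proj(ci,rk(x/1e3,y/1e3,z/1e3)).round(1).tolist()) for n,x,y,z in [("clevis",-60,228,36),("hinge",60,228,36),("handle",60,288,64),("apL",-40,290,8),("apR",40,290,8)]])
go(rk(.0605,.288,.13),RK[2])
E
```

```text
gate_hinge [(0.93, [336.0, 156.0], [59.7, 223.4])]
gate_handle [(0.9, [343.0, 96.0], [57.6, 287.3])]
clevis_top [(0.9, [231.0, 156.0], [-61.5, 224.8])]
pin_collar [(0.98, [176.0, 247.0], [-132.3, 115.6]), (0.69, [229.0, 154.0], [-62.3, 227.3]), (0.22, [344.0, 98.0], [63.5, 288.0])]
[('clevis', [232.0, 153.3]), ('hinge', [338.1, 153.3]), ('handle', [345.2, 95.8]), ('apL', [250.8, 97.6]), ('apR', [319.2, 97.7])]
turn [-0.001 -0.001  0.   ] shift cm [10.02  6.14 18.35] at [ 0.5544 -0.0482  0.3135]
```

View pics/w7.png

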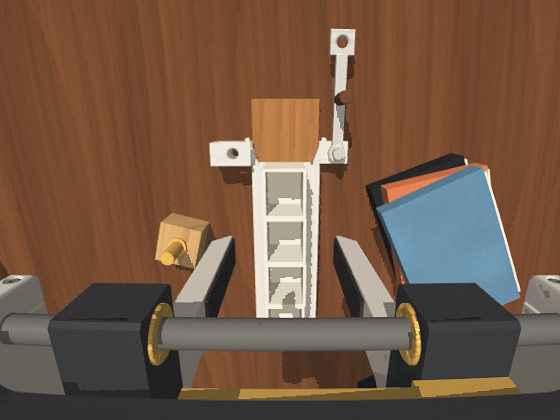

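The view shows four bins packed in the channel (columns 255–318, rows 165–320). The model's clevis, hinge, handle and apron corners project within about 1 px of the picture. Next is the gate handle at (344,98).

Request:
move_arm --increments '[[[0,0,0,5,3.05,1,6],[0,0,0,5,3.05,1,6],[0,0,0,0,0,5,6],[0,0,0,0,0,5,6],[0,0,0,0,0,4,6],[0,0,0,0,0,2.3,6],[0,0,0,0,0,0,6],[0,0,0,0,0,0,6]]]' --force 8

```text
time_s: 39.78
tcp_pos: [0.6225, 0.0481, 0.1326]
ee_rot: [0.0, 0.729, 0.685, 0.001]
force: [0.4, -1.4, 0.4]
finger_gap: 0.638
grip_force: 0.0
```

Request:
move_arm --increments '[[[0,0,0,0,0,0,0],[0,0,0,0,0,0,0],[0,0,0,0,0,0,0],[0,0,0,0,0,0,0],[0,0,0,0,0,0,0],[0,0,0,0,0,0,0]]]'

```text
time_s: 40.52
tcp_pos: [0.6218, 0.0478, 0.1313]
ee_rot: [-0.0, 0.729, 0.685, 0.0]
force: [0.8, -0.1, 0.4]
finger_gap: 0.149
grip_force: 8.0
```

```bash
python3 - <<'E'
from h import *
s=sense(); p=inrk(s['tcp_pos']); print(p,s['force'],s['finger_gap']*94,s['tcp_pos'])
t0=np.arctan2(p[1]-.228,.06-p[0]); th=np.linspace(t0,0,13); P=np.c_[60-60*np.cos(th),228+60*np.sin(th)]; print(t0,(np.diff(P,axis=0)[:,::-1]/10).round(2).tolist())
E
```

```text
[0.06041119 0.28780121] [ 0.75713073 -0.09620767  0.4348105 ] 14.031454361976323 [0.62182737 0.04780514 0.13125587]
1.5776722202659221 [[-0.05, -0.79], [-0.15, -0.77], [-0.25, -0.75], [-0.35, -0.71], [-0.44, -0.66], [-0.52, -0.59], [-0.59, -0.52], [-0.65, -0.44], [-0.71, -0.35], [-0.75, -0.25], [-0.77, -0.15], [-0.79, -0.05]]
```

Request:
move_arm --increments '[[[0,0,0,-0.05,-0.79,0,0],[0,0,0,-0.15,-0.77,0,0],[0,0,0,-0.25,-0.75,0,0],[0,0,0,-0.35,-0.71,0,0],[0,0,0,-0.44,-0.66,0,0],[0,0,0,-0.52,-0.59,0,0],[0,0,0,0,0,0,0]]]'

```text
time_s: 41.4
tcp_pos: [0.5774, 0.032, 0.1313]
ee_rot: [0.0, 0.729, 0.685, -0.001]
force: [-1.8, 1.0, 6.4]
finger_gap: 0.146
grip_force: 8.0
```

```bash
python3 - <<'E'
from h import *
s=sense(); p=inrk(s['tcp_pos']); print(p,s['force'],s['finger_gap']*94,np.arctan2(p[1]-.228,.06-p[0]),np.hypot(p[1]-.228,.06-p[0]))
E
```

```text
[0.01701815 0.26929871] [-1.79389691  1.01016624  6.38123863] 13.69840921081052 0.7654300974249183 0.059607234704946624
```

Request:
move_arm --increments '[[[0,0,0,-0.59,-0.52,0,0],[0,0,0,-0.65,-0.44,0,0],[0,0,0,-0.71,-0.35,0,0],[0,0,0,-0.75,-0.25,0,0],[0,0,0,-0.77,-0.12,0,0],[0,0,0,-0.7,0,0,0],[0,0,0,0,0,0,0]]]'

```text
time_s: 42.28
tcp_pos: [0.5587, -0.0079, 0.1312]
ee_rot: [-0.0, 0.729, 0.685, 0.0]
force: [3.1, 3.5, 3.9]
finger_gap: 0.148
grip_force: 8.0
```

```bash
python3 - <<'E'
from h import *
s=sense(); p=inrk(s['tcp_pos']); print(p,s['force'],s['finger_gap']*94,np.arctan2(p[1]-.228,.06-p[0]),np.hypot(p[1]-.228,.06-p[0]))
E
```

```text
[0.00084089 0.22832857] [3.07276756 3.46737322 3.93776449] 13.927524901151376 0.005553999843260197 0.05916002023877352
```

Request:
move_arm --increments '[[[0,0,0,-0.15,0,0,0],[0,0,0,0,0,0,3],[0,0,0,0,0,0,3],[0,0,0,0,0,-2,3],[0,0,0,0,0,-5,3],[0,0,0,0,0,-5,3],[0,0,0,0,0,0,3]]]'

```text
time_s: 43.15
tcp_pos: [0.5599, -0.0089, 0.2559]
ee_rot: [0.002, 0.729, 0.685, 0.002]
force: [0.7, 0.8, -0.1]
finger_gap: 0.317
grip_force: 0.0
```

```bash
python3 - <<'E'
from h import *
ci=camera_info("wrist"); camera("wrist"); p=[m for m in mark_of("wrist","gate_handle") if m['p']>.2]; print([(1e3*inrk(atz(ci,m['at'][::-1],.064))).round(1) for m in p])
go([.421,-.14,.27],RK[2])
E
```

```text
[array([-104. ,  153.8]), array([156.3, 150. ])]
turn [ 0.001  0.001 -0.   ] shift cm [-13.87 -12.91  -1.78] at [ 0.5585 -0.0095  0.2522]
```

Request:
move_arm --increments '[[[0,0,0,-3.5,-3.2,-0.5,4],[0,0,0,-3.5,-3.2,-0.5,4],[0,0,0,-3.5,-3.2,-0.5,4],[0,0,0,-3.4,-3.2,-0.3,4],[0,0,0,0,0,0,4],[0,0,0,0,0,0,4],[0,0,0,0,0,0,4]]]'

```text
time_s: 44.12
tcp_pos: [0.4227, -0.1392, 0.269]
ee_rot: [-0.0, 0.728, 0.685, 0.0]
force: [-0.3, -0.3, 0.7]
finger_gap: 0.429
grip_force: 0.0
```

```bash
python3 - <<'E'
from h import *
ci=camera_info("wrist"); im=camera("wrist"); cv2.imwrite("pics/w8.png",im); print(tool()[0])
for l,z in [("pin",.006),("pin_collar",.04),("gate_handle",.064),("clevis_top",.036),("pin_block",0)]:
    print(l,[(round(m['p'],2),np.round(m['at'][::-1]).tolist(),(atz(ci,m['at'][::-1],z)).round(4).tolist(),(1e3*inrk(atz(ci,m['at'][::-1],z))).round(1).tolist()) for m in mark_of("wrist",l) if m['p']>.2])
print(proj(ci,rk(0,.228,.064)),proj(ci,rk(-.06,.228,.036)))
for a in [(.4205,-.112)]: print(proj(ci,[*a,.078]),proj(ci,[*a,.044]))
E
```

```text
[ 0.42271572 -0.13910876  0.26899084]
pin [(0.98, [281.0, 168.0], [0.4205, -0.1123, 0.006], [-130.6, 115.5]), (0.58, [484.0, 365.0], [0.6807, -0.3957, 0.006], [146.6, -151.2])]
pin_collar [(0.78, [282.0, 171.0], [0.4221, -0.1105, 0.04], [-129.1, 117.4]), (0.56, [400.0, 150.0], [0.5385, -0.0973, 0.04], [-13.7, 137.8])]
gate_handle [(0.94, [432.0, 49.0], [0.5555, -0.0104, 0.064], [-2.1, 225.6]), (0.62, [401.0, 150.0], [0.5309, -0.0943, 0.064], [-21.6, 140.3])]
clevis_top [(0.9, [354.0, 53.0], [0.4955, -0.0056, 0.036], [-62.4, 226.7]), (0.59, [394.0, 245.0], [0.5364, -0.1983, 0.036], [-9.6, 36.8])]
pin_block [(0.87, [282.0, 165.0], [0.4223, -0.1106, 0.0], [-128.9, 117.3]), (0.37, [401.0, 149.0], [0.5535, -0.1002, 0.0], [1.4, 135.8])]
[434.83434203  45.90879623] [357.16094993  51.3205377 ]
[280.13594558 178.92387612] [280.52734081 172.82545341]
```

View pics/w8.png

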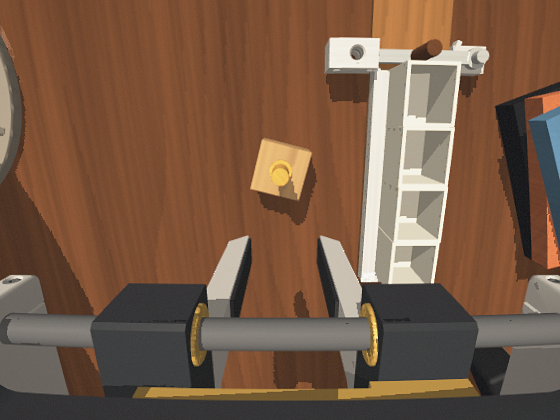

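The gate is shut, with its handle at (432,48) across the open end and the clevis hole at (356,51). The pin top is at (280,177), which puts the pin at about (0.4207,-0.1112).

```bash
python3 - <<'E'
from h import *
go([.4207,-.1112,.1425],RK[2])
E
```

```text
turn [-0.    -0.     0.001] shift cm [ 2.83 -0.35 12.66] at [ 0.4224 -0.1396  0.2691]
```

Request:
move_arm --increments '[[[0,0,0,2.83,-0.35,0,4],[0,0,0,0,0,4,4],[0,0,0,0,0,3,4],[0,0,0,0,0,0,4],[0,0,0,0,0,0,4],[0,0,0,0,0,0,4]]]' --force 20

```text
time_s: 45.18
tcp_pos: [0.4211, -0.1117, 0.2003]
ee_rot: [0.001, 0.729, 0.685, 0.0]
force: [-0.9, 0.0, 0.3]
finger_gap: 0.423
grip_force: 0.0
```

```bash
python3 - <<'E'
from h import *
ci=camera_info("wrist"); im=camera("wrist"); cv2.imwrite("pics/w9.png",cv2.resize(im[120:420,140:440],None,fx=2,fy=2)); print(proj(ci,[.4207,-.1112,.078]),proj(ci,[.4207,-.1112,.044]))
go([.4207,-.1112,.1425],RK[2])
E
```

```text
[283.82954258 234.48374618] [283.74693687 219.516413  ]
turn [ 0.002  0.001 -0.   ] shift cm [ 0.06 -0.03  5.77] at [ 0.421  -0.1118  0.2002]
```

View pics/w9.png

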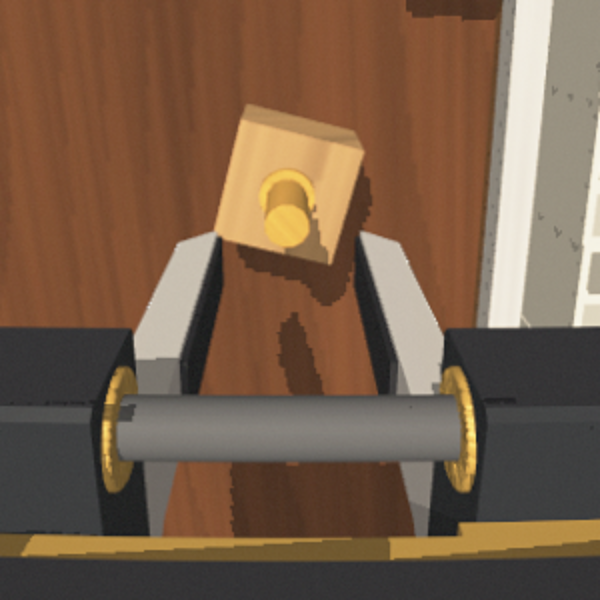

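The pin top is at pixel (283.5,233.5) and the prediction was (283.8,234.5), so it is aligned. I'll descend, grip and draw it up.

Request:
move_arm --increments '[[[0,0,0,0.06,0,3,4],[0,0,0,0,0,2.75,4],[0,0,0,0,0,0,4],[0,0,0,0,0,0,0],[0,0,0,0,0,0,0],[0,0,0,0,0,0,0],[0,0,0,0,0,0,0],[0,0,0,0,0,0,0]]]'

```text
time_s: 46.22
tcp_pos: [0.4209, -0.1112, 0.1424]
ee_rot: [0.001, 0.729, 0.685, 0.0]
force: [-2.8, -0.5, 12.1]
finger_gap: 0.165
grip_force: 20.0
```

```bash
python3 - <<'E'
from h import *
s=sense(); print(s['force'],s['wrist_torque'],s['finger_gap']*94,s['grip_force'],s['tcp_pos'])
E
```

```text
[-2.78819925 -0.52495787 12.13122374] [-0.1718571   0.49182949  0.04030329] 15.502062402819941 20.003590285778046 [ 0.42091178 -0.11121061  0.14242698]
```

Request:
move_arm --increments '[[[0,0,0,0,0,0,0],[0,0,0,0,0,-2,0],[0,0,0,0,0,-3,0],[0,0,0,0,0,-4,0],[0,0,0,0,0,0,0],[0,0,0,0,0,0,0]]]'

```text
time_s: 46.98
tcp_pos: [0.4202, -0.1113, 0.2314]
ee_rot: [0.0, 0.729, 0.685, -0.0]
force: [0.9, -0.9, -1.5]
finger_gap: 0.164
grip_force: 20.0
```

```bash
python3 - <<'E'
from h import *
s=sense(); print(s['force'],s['finger_gap']*94)
go(rk(-.06,.228,.20),RK[2])
E
```

```text
[ 0.90838433 -0.86544782 -1.5349441 ] 15.413580442522322
turn [-0.     0.001 -0.001] shift cm [11.15  7.1   3.14] at [ 0.4202 -0.1113  0.2314]
```

Request:
move_arm --increments '[[[0,0,0,3.72,2.37,0,0],[0,0,0,3.72,2.37,0,0],[0,0,0,3.71,2.36,0,0],[0,0,0,0,0,2,0],[0,0,0,0,0,2.4,0],[0,0,0,0,0,0,0],[0,0,0,0,0,0,0],[0,0,0,0,0,0,0]]]'

```text
time_s: 47.98
tcp_pos: [0.4985, -0.0043, 0.1883]
ee_rot: [0.0, 0.729, 0.685, 0.0]
force: [-0.3, -0.7, -0.9]
finger_gap: 0.165
grip_force: 20.0
```

```bash
python3 - <<'E'
from h import *
ci=camera_info("wrist"); im=camera("wrist"); cv2.imwrite("pics/w10.png",cv2.resize(im[120:370,160:460],None,fx=2.6,fy=2.4)); p,r=tool()
print(p,1e3*inrk(p),r.apply([0,0,1]))
ax=lambda h:p+r.apply([0,0,.1364-h])
for h in (.072,.036,.034,0): print(h,proj(ci,ax(h)))
print("hole",proj(ci,rk(-.06,.228,.036)))
print("handle",proj(ci,rk(0,.228,.064)))
go(rk(-.06,.228,.18),RK[2])
for l in("pin","clevis_top","pin_collar"): print(l,[(round(m['p'],2),np.round(m['at'][::-1],1)) for m in mark_of("wrist",l)][:2])
E
```

```text
[ 0.49853779 -0.00434167  0.18832432] [-59.41046206 228.11553634] [ 9.83526825e-04 -2.69926710e-04 -9.99999480e-01]
0.072 [285.09805011 275.0609429 ]
0.036 [284.86346829 247.73707862]
0.034 [284.85282812 246.49918819]
0 [284.69903966 228.62128197]
hole [283.68412317 221.99184303]
handle [370.32051105 234.31626506]
turn [ 0.001  0.    -0.001] shift cm [-0.01 -0.06  0.83] at [ 0.4985 -0.0043  0.1883]
pin []
clevis_top [(0.78, array([282.6, 221.2]))]
pin_collar [(0.63, array([283.6, 244.7]))]
```

View pics/w10.png

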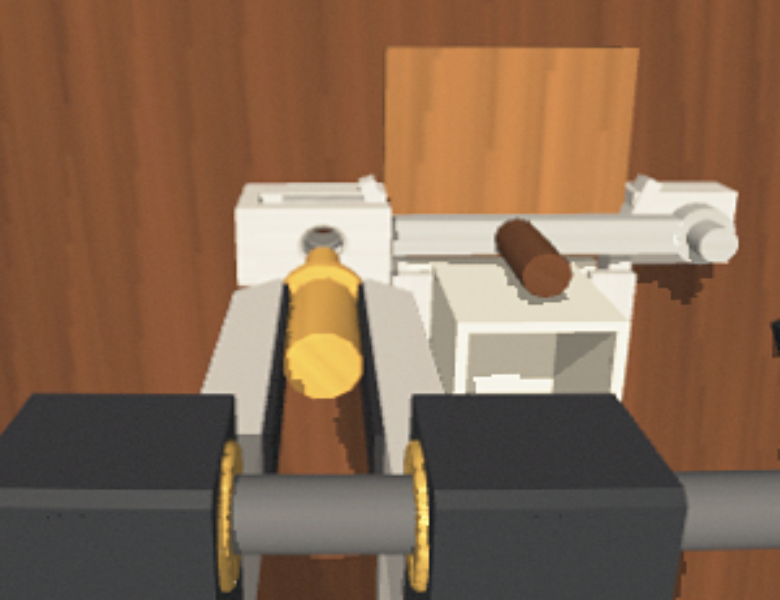

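The hole is at pixel (283.8,222), the pin tip is just above it at column 284, and the model agrees. Next I'll insert it slowly.

Request:
move_arm --increments '[[[0,0,0,0.02,-0.04,0.6,0],[0,0,0,0,0,0.6,0],[0,0,0,0,0,0.4,0],[0,0,0,0,0,0.4,0],[0,0,0,0,0,0.4,0],[0,0,0,0,0,0,0]]]'

```text
time_s: 48.92
tcp_pos: [0.498, -0.0042, 0.1634]
ee_rot: [0.0, 0.729, 0.685, -0.0]
force: [3.1, -4.0, -4.2]
finger_gap: 0.163
grip_force: 20.0
```

```bash
python3 - <<'E'
from h import *
s=sense(); print(s['force'],s['wrist_torque'],s['tcp_pos'],1e3*inrk(s['tcp_pos']))
E
```

```text
[ 3.08466127 -3.96009015 -4.16398238] [-1.26166677 -0.92536504  0.00705585] [ 0.49798823 -0.00423249  0.16339501] [-59.96573249 228.19045904]
```

Request:
move_arm --increments '[[[0,0,0,-0.06,0.05,0,0],[0,0,0,0,0,0.4,0],[0,0,0,0,0,0.4,0],[0,0,0,0,0,0.4,0],[0,0,0,0,0,0,0]]]'

```text
time_s: 49.55
tcp_pos: [0.4983, -0.0045, 0.1513]
ee_rot: [-0.0, 0.729, 0.685, -0.0]
force: [2.8, -4.0, -2.9]
finger_gap: 0.167
grip_force: 20.0
```

```bash
python3 - <<'E'
from h import *
s=sense(); print(s['force'],s['wrist_torque'],s['tcp_pos'],1e3*inrk(s['tcp_pos']))
E
```

```text
[ 2.79519023 -3.96250162 -2.93563096] [-1.01196918 -0.66908931  0.02523648] [ 0.49828841 -0.00451643  0.15131103] [-59.64853773 227.92566731]
```

Request:
move_arm --increments '[[[0,0,0,-0.05,0.04,0,0],[0,0,0,0,0,0.4,0],[0,0,0,0,0,0.4,0],[0,0,0,0,0,0.3,0],[0,0,0,0,0,0.1,0],[0,0,0,0,0,0,0]]]'

```text
time_s: 50.3
tcp_pos: [0.4987, -0.0049, 0.1396]
ee_rot: [-0.0, 0.729, 0.685, 0.0]
force: [0.2, 0.5, 0.3]
finger_gap: 0.169
grip_force: 20.0
```

```bash
python3 - <<'E'
from h import *
s=sense(); print(s['force'],s['wrist_torque'],s['tcp_pos'],1e3*inrk(s['tcp_pos']))
E
```

```text
[0.19527261 0.5186696  0.28117108] [-0.04513512 -0.08317885  0.0020176 ] [ 0.49871235 -0.00489445  0.13964316] [-59.20199086 227.57463625]
```

Only about 1 mm remains and the forces are near zero. I'll release so it drops onto its collar, then retreat and check.

Request:
move_arm --increments '[[[0,0,0,0,0,0.1,0],[0,0,0,0,0,0,0],[0,0,0,0,0,0,3],[0,0,0,0,0,0,3],[0,0,0,0,0,0,3],[0,0,0,0,0,-2,3],[0,0,0,0,0,-5,3],[0,0,0,-2,0,-6,3]]]'

```text
time_s: 51.3
tcp_pos: [0.4971, -0.0237, 0.269]
ee_rot: [-0.001, 0.728, 0.686, -0.0]
force: [0.7, -1.2, 0.3]
finger_gap: 0.321
grip_force: 0.0
```

Request:
move_arm --increments '[[[0,0,0,-3,0,-3,3],[0,0,0,-4,0,0,3],[0,0,0,0,0,0,3],[0,0,0,0,0,0,3],[0,0,0,0,0,0,3]]]'

```text
time_s: 51.92
tcp_pos: [0.4932, -0.0935, 0.2979]
ee_rot: [-0.0, 0.728, 0.685, 0.0]
force: [-0.4, 1.0, -0.3]
finger_gap: 0.317
grip_force: 0.0
```

```bash
python3 - <<'E'
from h import *
ci=camera_info("wrist"); im=camera("wrist"); cv2.imwrite("pics/w11.png",im); p,r=tool(); print(1e3*inrk(p))
for n,a in dict(pintop=(-.06,.228,.074),collartop=(-.06,.228,.040),handle=(0,.228,.064)).items(): print(n,proj(ci,rk(*a)))
print([proj(ci,rk(0,y/1e3,.07)).round() .tolist()for y in (0,54,108,162,216)])
E
```

```text
[-59.17377793 138.76134116]
pintop [283.80809315 106.23026246]
collartop [283.8063385  107.79902187]
handle [346.44789796 107.07567858]
[[337.0, 318.0], [339.0, 275.0], [342.0, 228.0], [344.0, 176.0], [347.0, 120.0]]
```

View pics/w11.png

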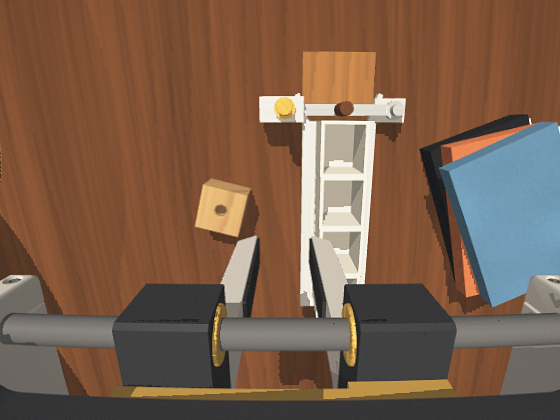

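The pin top is at (284.5,107), right over the clevis. The gate is across and the bin dividers are at the predicted rows. One side view remains, to check the collar height.

```bash
python3 - <<'E'
from h import *
ci=camera_info("scene"); im=camera("scene"); c=proj(ci,rk(-.06,.228,.036)); print(c,proj(ci,rk(-.06,.228,.074)))
x,y=c.astype(int); cv2.imwrite("pics/s2.png",cv2.resize(im[y-55:y+65,x-60:x+100],None,fx=5,fy=5,interpolation=cv2.INTER_CUBIC)); print(x-60,y-55)
E
```

```text
[261.40950698 224.95080149] [261.27660856 212.34292942]
201 169
```

View pics/s2.png

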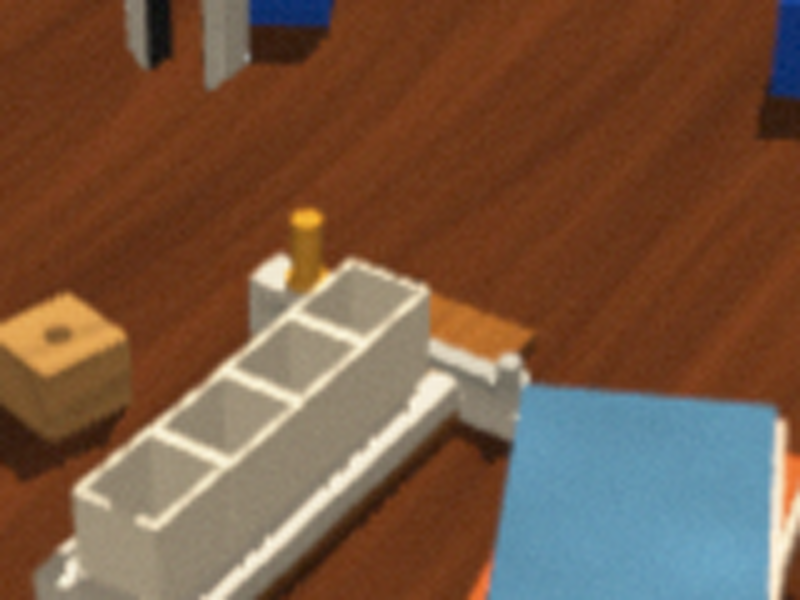

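The pin top is at (262.4,212.4) and a fully seated pin should show at (261.3,212.3), so the collar is down. The four bins are packed without gaps.

```bash
python3 -c "
from workcell import close_job; print(close_job())"
```

```text
the job is handed in; nothing more can be done
None
```

The job is handed in at about 52 s: all four white bins are packed against the back stop, the gate is shut, and the pin is through with its collar on the clevis. The final camera views agree with this, but no verdict was shown.

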